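# Find the rattling tin by shaking and hold it out over the board

## Task

A loose steel ball is shut inside one of the three sealed blue tins: lift them one at a time and shake each to and fro a few times in the air until you find the one that rattles, standing any silent tin back the right way up where it stood. Also shake the one you choose, then finish while still holding it in the gripper, level and still over the middle of the pink chopping board, about 10 cm above it, without putting it down. Leave the jars and the mug where they are.

Things in the scene. Friction and masses are not known exactly. Their poses are not given: they have to be found in the camera images.
- tin_a: one of three like sealed blue tins, 170 (own x) x 58 (own y) x 60 mm, mid-lid a fixed black grip 24 (x) x 50 (y), 40 high (top at z 100), pinch it along x; 0.27 to 0.93 kg in all; origin: centre of underside. One of them, any, holds a loose 0.25 kg ball free to roll 60 mm either way along x: a tip of 0.2 rad rolls it to an end, where, held level, it shifts the wrist moment about y by 0.1 N m
- tin_b: one of three like sealed blue tins, 170 (own x) x 58 (own y) x 60 mm, mid-lid a fixed black grip 24 (x) x 50 (y), 40 high (top at z 100), pinch it along x; 0.27 to 0.93 kg in all; origin: centre of underside. One of them, any, holds a loose 0.25 kg ball free to roll 60 mm either way along x: a tip of 0.2 rad rolls it to an end, where, held level, it shifts the wrist moment about y by 0.1 N m
- tin_c: one of three like sealed blue tins, 170 (own x) x 58 (own y) x 60 mm, mid-lid a fixed black grip 24 (x) x 50 (y), 40 high (top at z 100), pinch it along x; 0.27 to 0.93 kg in all; origin: centre of underside. One of them, any, holds a loose 0.25 kg ball free to roll 60 mm either way along x: a tip of 0.2 rad rolls it to an end, where, held level, it shifts the wrist moment about y by 0.1 N m
- board: pink plastic chopping board (pale in strong light) lying fixed on the worktop to the right of the tins, 165 (own x) x 235 (own y) x 8 mm; origin at the centre of its underside, so its top is 8 mm above it
- spice_jar: spice jar with a black cap, 45 mm across, 105 mm high, standing loose behind the tins; origin at the centre of its underside
- red_jar: jar with a red lid, 65 mm across, 86 mm high, standing loose behind the tins; origin at the centre of its underside
- mug: white mug, 83x115 mm with its handle, 86 mm high, standing loose behind the tins; origin at the centre of its underside

How it is judged:
On the way, in this order (a step that is already met when the one before it is completed fails the run):
1. the rattling tin, held clear of the worktop, is swung (stroke 1 of at least 4: faster than 0.07 m/s) (((distance between ball_center and tin_a below 0.09 m and contact force between tin_a and the fingers above 1 N and height (world z) of tin_a above 0.03 m and linear speed of tin_a above 0.07 m/s) or (distance between ball_center and tin_b below 0.09 m and contact force between tin_b and the fingers above 1 N and height (world z) of tin_b above 0.03 m and linear speed of tin_b above 0.07 m/s) or (distance between ball_center and tin_c below 0.09 m and contact force between tin_c and the fingers above 1 N and height (world z) of tin_c above 0.03 m and linear speed of tin_c above 0.07 m/s))).
2. it comes to a turn or stop in the air (slower than 0.05 m/s) (((distance between ball_center and tin_a below 0.09 m and contact force between tin_a and the fingers above 1 N and height (world z) of tin_a above 0.03 m and linear speed of tin_a below 0.05 m/s) or (distance between ball_center and tin_b below 0.09 m and contact force between tin_b and the fingers above 1 N and height (world z) of tin_b above 0.03 m and linear speed of tin_b below 0.05 m/s) or (distance between ball_center and tin_c below 0.09 m and contact force between tin_c and the fingers above 1 N and height (world z) of tin_c above 0.03 m and linear speed of tin_c below 0.05 m/s))).
3. the rattling tin, held clear of the worktop, is swung (stroke 2 of at least 4: faster than 0.07 m/s) (((distance between ball_center and tin_a below 0.09 m and contact force between tin_a and the fingers above 1 N and height (world z) of tin_a above 0.03 m and linear speed of tin_a above 0.07 m/s) or (distance between ball_center and tin_b below 0.09 m and contact force between tin_b and the fingers above 1 N and height (world z) of tin_b above 0.03 m and linear speed of tin_b above 0.07 m/s) or (distance between ball_center and tin_c below 0.09 m and contact force between tin_c and the fingers above 1 N and height (world z) of tin_c above 0.03 m and linear speed of tin_c above 0.07 m/s))).
4. it comes to a turn or stop in the air (slower than 0.05 m/s) (((distance between ball_center and tin_a below 0.09 m and contact force between tin_a and the fingers above 1 N and height (world z) of tin_a above 0.03 m and linear speed of tin_a below 0.05 m/s) or (distance between ball_center and tin_b below 0.09 m and contact force between tin_b and the fingers above 1 N and height (world z) of tin_b above 0.03 m and linear speed of tin_b below 0.05 m/s) or (distance between ball_center and tin_c below 0.09 m and contact force between tin_c and the fingers above 1 N and height (world z) of tin_c above 0.03 m and linear speed of tin_c below 0.05 m/s))).
5. the rattling tin, held clear of the worktop, is swung (stroke 3 of at least 4: faster than 0.07 m/s) (((distance between ball_center and tin_a below 0.09 m and contact force between tin_a and the fingers above 1 N and height (world z) of tin_a above 0.03 m and linear speed of tin_a above 0.07 m/s) or (distance between ball_center and tin_b below 0.09 m and contact force between tin_b and the fingers above 1 N and height (world z) of tin_b above 0.03 m and linear speed of tin_b above 0.07 m/s) or (distance between ball_center and tin_c below 0.09 m and contact force between tin_c and the fingers above 1 N and height (world z) of tin_c above 0.03 m and linear speed of tin_c above 0.07 m/s))).
6. it comes to a turn or stop in the air (slower than 0.05 m/s) (((distance between ball_center and tin_a below 0.09 m and contact force between tin_a and the fingers above 1 N and height (world z) of tin_a above 0.03 m and linear speed of tin_a below 0.05 m/s) or (distance between ball_center and tin_b below 0.09 m and contact force between tin_b and the fingers above 1 N and height (world z) of tin_b above 0.03 m and linear speed of tin_b below 0.05 m/s) or (distance between ball_center and tin_c below 0.09 m and contact force between tin_c and the fingers above 1 N and height (world z) of tin_c above 0.03 m and linear speed of tin_c below 0.05 m/s))).
7. the rattling tin, held clear of the worktop, is swung (stroke 4 of at least 4: faster than 0.07 m/s) (((distance between ball_center and tin_a below 0.09 m and contact force between tin_a and the fingers above 1 N and height (world z) of tin_a above 0.03 m and linear speed of tin_a above 0.07 m/s) or (distance between ball_center and tin_b below 0.09 m and contact force between tin_b and the fingers above 1 N and height (world z) of tin_b above 0.03 m and linear speed of tin_b above 0.07 m/s) or (distance between ball_center and tin_c below 0.09 m and contact force between tin_c and the fingers above 1 N and height (world z) of tin_c above 0.03 m and linear speed of tin_c above 0.07 m/s))).
At the end, for the whole second after the job is handed in: The gripper holds the rattling tin level (within 0.2 rad), slower than 0.1 m/s, its middle within 40 mm of the board's middle from above, its underside 50 to 200 mm above the board's underside; both silent tins stand upright, untouched, within 50 mm of where they stood (((distance between ball_center and tin_a below 0.09 m and contact force between tin_a and the fingers above 1 N and horizontal distance between tin_a and board below 0.04 m and z of tin_a in the frame of board between 0.05 and 0.2 m and angle between tin_a's own z axis and vertical below 0.2 rad and linear speed of tin_a below 0.1 m/s and distance of each of tin_b, tin_c from where it was at the start of the episode below 0.05 m and angle between each of tin_b, tin_c's own z axis and vertical below 0.15 rad and height (world z) of each of tin_b, tin_c below 0.01 m and contact force between each of tin_b, tin_c and the arm below 0.5 N and contact force between each of tin_b, tin_c and the fingers below 0.5 N) or (distance between ball_center and tin_b below 0.09 m and contact force between tin_b and the fingers above 1 N and horizontal distance between tin_b and board below 0.04 m and z of tin_b in the frame of board between 0.05 and 0.2 m and angle between tin_b's own z axis and vertical below 0.2 rad and linear speed of tin_b below 0.1 m/s and distance of each of tin_a, tin_c from where it was at the start of the episode below 0.05 m and angle between each of tin_a, tin_c's own z axis and vertical below 0.15 rad and height (world z) of each of tin_a, tin_c below 0.01 m and contact force between each of tin_a, tin_c and the arm below 0.5 N and contact force between each of tin_a, tin_c and the fingers below 0.5 N) or (distance between ball_center and tin_c below 0.09 m and contact force between tin_c and the fingers above 1 N and horizontal distance between tin_c and board below 0.04 m and z of tin_c in the frame of board between 0.05 and 0.2 m and angle between tin_c's own z axis and vertical below 0.2 rad and linear speed of tin_c below 0.1 m/s and distance of each of tin_a, tin_b from where it was at the start of the episode below 0.05 m and angle between each of tin_a, tin_b's own z axis and vertical below 0.15 rad and height (world z) of each of tin_a, tin_b below 0.01 m and contact force between each of tin_a, tin_b and the arm below 0.5 N and contact force between each of tin_a, tin_b and the fingers below 0.5 N))); the arm keeps its last pose, push and grip.
It fails at once if a jar or the mug is pushed more than 30 mm or tipped over (distance of any of spice_jar, red_jar, mug from where it was at the start of the episode above 0.03 m or angle between any of spice_jar, red_jar, mug's own z axis and vertical above 0.5 rad).
It also fails if it takes over 72 s, if anything falls off the work surface, if the arm or the gripper's body presses on something with over 40 N, if the wrist force passes 120 N, or if a joint passes its speed limit or range.

## Robot

A 7-joint arm with a two-finger parallel gripper is mounted at the origin on a cart in front of the work surface, level with it; the furniture and walls round the work are solid. World frame = base frame: x ahead of the robot, y to its left, z up, the work surface at z = 0. Lengths are in m, angles in rad, forces in N, time in s.
With the tool pointing down it reaches from about 0.35 to 0.9 m from the base axis. Payload 8.1 kg.
Tool frame: the origin (TCP) lies at the very end of the fingers, on their centre line; the grasp point (between the pads) lies 19 mm behind it (arm.tcp_to_grasp is the z of the grasp point in the tool frame, in m); z points along the fingers, y is the line along which they close (so a half turn about z gives the same grasp; the last joint's range is limited). The gripper opens to 92 mm and grips with 3 to 60 N. Pads are 19 mm wide; open, the fingers measure 130 mm over their backs; the gripper's body (75 mm by 190 mm) begins 47 mm behind the grasp point.
Start: joints at [0.998, 0.434, 0.025, 1.573, -0.012, 1.134, -0.075], TCP at [0.283, -0.557, 0.227] pointing down, gripper open.
Joint ranges: [-2.62, 2.62], [-0.44, 2.09], [-1.27, 1.32], [0.08, 2.57], [-1.32, 4.46], [0.12, 2], [-2.74, 2.74]. Speed limits (rad/s): [2.22, 2.22, 3.01, 3.01, 3.14, 3.14, 3.14].

## Interface

Orientations are given as a rotation vector (axis times angle).
In Python, from cell import readout, vision, sign_off, arm gives the robot as it stands. The module is installed in compiled form; this text tells all that it offers.
- The arm moves only by the shell command python3 -m creep 'ROWS' [FORCE]. ROWS is JSON, a list of rows, each a list of 5 numbers: the shift along the tool's x, y, z in units of 4 cm (1.0 is 4 cm), then the turn about the tool's z in units of 4 degrees (1.0 is 4 degrees), then the opening, from 0 (shut) to 1 (fully open). A call has 1 to 12 rows; each row shifts and turns the commanded pose from where the row before left it, along the tool's axes as they then stand; what a row does not reach is not made up. A row lasts 1/8 s, in which the tool goes at most 62.5 mm and 10.7 degrees, less where a joint would pass 70% of its speed; a pose out of reach is approached as far as the arm can. A call with a number of a shift or a turn outside -1 to 1 is refused whole. A call with a gripper value outside its range is refused whole. The fingers move at their own pace and stop on an object; FORCE is the grip in N (left out, the last holds). Time passes only in rows, so rows that do not move let the fingers close. It gives the time, the measured TCP pose, the force, the opening and the grip force at its end, in the units of the state.
- readout.observe(): the state, without advancing time (a new reading comes with each control period).
- vision.get_image(name): name is "scene" or "top"; returns a dict with "pixels" (480x640x3 uint8, blue, green, red), "z_map" (480x640 float32, m along the optical axis (not along the pixel's ray), 0 where there is no reading), "camera_matrix" (3x3 intrinsics, pixels), "k1" (the pictures are not rectified: a ray, as slopes to the right and down, at radius r is drawn at 1 + k1 r^2 times it, then the intrinsics apply), "position" and "rotation" of the camera in the world. Camera axes: x right, y up, looking along -z (the intrinsics and any distortion apply to the point x, -y, -z); pixel columns grow to the right and rows downward; lengths in m; the calibration is good to about 2 mm. A picture is of the moment at which its call begins.
- sign_off(): hands the job in; it is judged then, once.
The state is a dict: "clock": time; "joints": joint angles; "dq": joint speeds; "joint_efforts": joint torques, N m; "position": TCP position; "ee_rot": TCP orientation; "force": force on the tool from outside, world axes, zero at the start; "ft_torque": the same for the moment, N m; "width": opening from 0.0 (shut) to 1.0 (fully open); "gripper_force": force on a finger pad.
Only numpy, scipy, OpenCV 4.12 (cv2) and the standard library are available. Lean on these libraries where they do the work, as an engineer would, in place of code of your own. Each camera call takes 0.05 s, during which the arm holds its last target. There are 200 camera calls.

## Working session

There is one attempt and no reset: what is moved stays moved. The work goes in short steps, Python scripts to look and compute and a shell command to move; the robot and the scene stay as the last step left them, time stands still between calls to the robot, and variables do not carry over. Pictures are saved under pics/ and viewed, at most 10 in all, crops included, and the job is handed in when it is done.

```bash
mkdir -p pics
cat > h.py <<'E'
import numpy as np, cv2
from cell import readout, vision
def pts(im, uv):
    K=im["camera_matrix"];uv=np.array(uv,float).reshape(-1,1,2)
    # k1 as radial distortion
    n=cv2.undistortPoints(uv,np.array(K,float),np.array([im["k1"],0,0,0.])).reshape(-1,2)
    d=np.c_[n[:,0],-n[:,1],-np.ones(len(n))]
    return np.array(im["position"]), d, np.array(im["rotation"])
def plane(im,uv,z):
    p,d,R=pts(im,uv); w=d@R.T
    return p+w*((z-p[2])/w[:,2])[:,None]
def depth(im,uv):
    p,d,R=pts(im,uv); uv=np.array(uv).astype(int).reshape(-1,2)
    return p+(d*im["z_map"][uv[:,1],uv[:,0]][:,None])@R.T
E
python3 - <<'E'
from h import *
for n in("scene","top"):
    im=vision.get_image(n);cv2.imwrite(f"pics/{n}0.png",im["pixels"]);print(n,im["position"],im["rotation"],im["k1"],im["camera_matrix"])
print(readout.observe())
E
```

```text
scene [0.06362776 0.65969046 1.03724972] [ 0.28967711 -0.9551235  -2.35709956] 0.03330999521777295 [[608.88257713   0.         316.75143335]
 [  0.         608.88257713 234.34176514]
 [  0.           0.           1.        ]]
top [ 0.27767211 -0.11182282  1.53847349] [ 0.15212021 -0.15822728 -1.56442242] -0.2090725597230414 [[600.21425594   0.         320.43318205]
 [  0.         600.21425594 239.13946649]
 [  0.           0.           1.        ]]
{'clock': 0.1, 'joints': array([ 0.99838551,  0.43508237,  0.02498426,  1.57398068, -0.01160311,
        1.13399425, -0.07509952]), 'dq': array([ 0.00145574, -0.00068063,  0.0016379 , -0.00395486, -0.00037982,
        0.00016861, -0.00027563]), 'joint_efforts': array([ 4.80265764e-03, -6.69121385e+01,  9.89194438e-01, -3.15145540e+01,
       -6.03752676e-02,  3.72440577e-02,  1.71496055e-05]), 'position': array([ 0.28269846, -0.55691642,  0.22607748]), 'ee_rot': array([-3.05412680e+00, -7.30796290e-01,  6.65455434e-04]), 'force': array([-0.42709658, -0.3697996 , -0.59615514]), 'ft_torque': array([ 0.00594387, -0.00901313,  0.03856398]), 'gripper_force': 0.0, 'width': 1.0016942227363734}
```

View pics/top0.png

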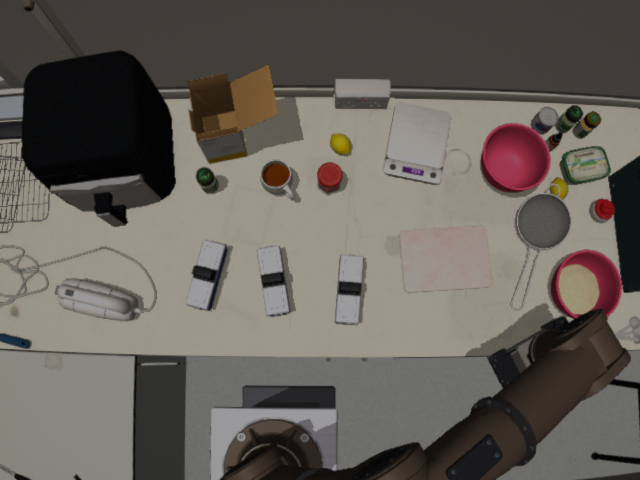

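View pics/scene0.png

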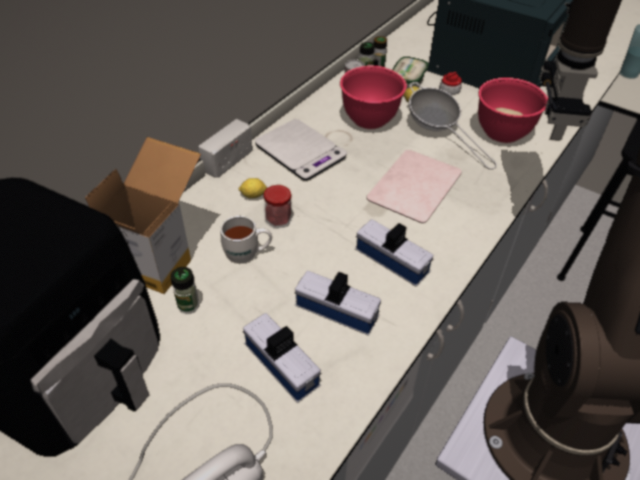

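The top view shows three tins with white lids and black grips at about (207,274), (273,280) and (349,289). The board is at (446,258), and the gripper is at lower right around (535,350). In the scene view the lemon, mug and jars sit behind the tins.

```bash
sed -i 's/np.array(im\["rotation"\])/cv2.Rodrigues(np.array(im["rotation"],float))[0]/' h.py
cat > loc.py <<'E'
from h import *
im=vision.get_image("top")
v,u=np.mgrid[0:480,0:640]; uv=np.c_[u.ravel(),v.ravel()]
P=depth(im,uv).reshape(480,640,3); ok=im["z_map"]>0
def rect(m,name):
    xy=P[m][:,:2]; (c,s,a)=cv2.minAreaRect((xy*1000).astype(np.float32))
    if s[0]<s[1]: a-=90
    a=(a+90)%180-90
    print(name,"c",np.round(c,1),"size",np.round(s,1),"long axis deg",round(a,1),"medz",round(float(np.median(P[m][:,2])),4),"mean",np.round(xy.mean(0)*1000,1))
m=(ok&(P[...,2]>.045)&(P[...,2]<.075)).astype(np.uint8)
g=ok&(P[...,2]>.09)&(P[...,2]<.11)
for n,(x,y) in dict(t1=(207,274),t2=(273,280),t3=(349,289)).items():
    w=(abs(u-x)<36)&(abs(v-y)<40)
    rect(w&(m>0),n); rect(w&g,n+" grip")
B=cv2.cvtColor(im["pixels"],cv2.COLOR_BGR2LAB)[...,1]
b=(abs(u-446)<60)&(abs(v-258)<45)&ok&(B>B[220:300,385:398].mean()+4)&(abs(P[...,2])<.02)
n,l,s,_=cv2.connectedComponentsWithStats(b.astype(np.uint8)); rect(l==1+np.argmax(s[1:,4]),"board")
E
python3 loc.py
```

```text
t1 c [484.3 172.1] size [ 61.1 174. ] long axis deg -14.5 medz 0.0612 mean [481.6 170.1]
t1 grip c [485.6 171.6] size [51.4 25.2] long axis deg 75.4 medz 0.1002 mean [485.  170.6]
t2 c [471.5   1.5] size [172.9  59.2] long axis deg 9.6 medz 0.061 mean [468.6   0.6]
t2 grip c [469.8   1.6] size [24.2 49.9] long axis deg -80.0 medz 0.1002 mean [469.4   1.2]
t3 c [ 449.7 -189. ] size [ 58.8 172.6] long axis deg -4.8 medz 0.0607 mean [ 447.4 -188.2]
t3 grip c [ 448.4 -189. ] size [49.9 23.8] long axis deg 85.3 medz 0.1002 mean [ 448.  -188.5]
board c [ 537.6 -445.1] size [161.2 235.8] long axis deg -87.3 medz 0.0083 mean [ 567.1 -469.8]
```

```bash
cat > to.py <<'E'
import sys; from h import *
x,y,z,a=map(float,sys.argv[1:])
s=readout.observe(); R=cv2.Rodrigues(s["ee_rot"])[0]
d=R.T@(np.array([x,y,z])-s["position"])/.04
# turn about tool z so tool y lies along +-a
ya=np.degrees(np.arctan2(R[1,1],R[0,1])); t=-(a-ya); t=(t+90)%180-90
print("t",round(s["clock"],2),"pos",s["position"].round(4),"units",d.round(2),"turn",round(t/4,2),"tilt",np.degrees(np.arccos(-R[2,2])).round(2),"q",s["joints"].round(2),"w",round(s["width"],3))
E
python3 to.py .4485 -.189 .226 -4.8
```

```text
t 0.15 pos [ 0.2827 -0.557   0.2262] units [ 7.86 -6.33  0.01] turn -14.57 tilt 0.07 q [ 1.    0.44  0.02  1.57 -0.01  1.13 -0.08] w 0.999
```

```bash
python3 -m creep '[[0.98,-0.79,0,0,1],[0.98,-0.79,0,0,1],[0.98,-0.79,0,0,1],[0.98,-0.79,0,0,1],[0.98,-0.79,0,0,1],[0.98,-0.79,0,0,1],[0.98,-0.79,0,0,1],[0.98,-0.79,0,0,1]]'
python3 -m creep '[[0,0,0.1,-1,1],[0,0,0.1,-1,1],[0,0,0.1,-1,1],[0,0,0.1,-1,1],[0,0,0.1,-1,1],[0,0,0.1,-1,1],[0,0,0.1,-1,1],[0,0,0.1,-1,1],[0,0,0.1,-1,1],[0,0,0.1,-1,1]]'
python3 -m creep '[[0,0,0,-1,1],[0,0,0,-1,1],[0,0,0,-1,1],[0,0,0,-1,1],[0,0,0,-0.6,1],[0,0,0,0,1]]'
python3 to.py .4485 -.189 .066 -4.8
```

```text
clock: 1.15
position: [0.4485, -0.1884, 0.2267]
ee_rot: [3.055, 0.731, -0.0]
force: [0.1, -0.3, 0.7]
width: 0.998
gripper_force: 0.0
clock: 2.4
position: [0.4479, -0.1899, 0.1864]
ee_rot: [-2.619, -1.735, 0.0]
force: [-0.5, -0.1, -1.3]
width: 1.003
gripper_force: 0.0
clock: 3.15
position: [0.448, -0.19, 0.1866]
ee_rot: [-2.311, -2.128, 0.0]
force: [0.2, 0.9, -0.3]
width: 1.0
gripper_force: 0.0
t 3.15 pos [ 0.448  -0.19    0.1866] units [0.03 0.01 3.01] turn 0.02 tilt 0.02 q [ 0.57  0.28 -0.34  1.93  0.11  0.95  0.09] w 1.0
```

```bash
python3 -m creep '[[0,0,0.8,0,1],[0,0,0.8,0,1],[0,0,0.8,0,1],[0,0,0.4,0,1],[0,0,0.2,0,1],[0,0,0,0,0],[0,0,0,0,0],[0,0,0,0,0],[0,0,0,0,0],[0,0,0,0,0],[0,0,0,0,0]]' 45
python3 to.py .4485 -.189 .066 -4.8
cat > ft.py <<'E'
from h import *
s=readout.observe();R=cv2.Rodrigues(s["ee_rot"])[0]
print("t",round(s["clock"],2),"pos",s["position"].round(4),"F",s["force"].round(2),"M tool",(R.T@s["ft_torque"]).round(3),"M world",s["ft_torque"].round(3),"g",round(s["gripper_force"],1),"w",round(s["width"],3))
E
python3 ft.py
```

```text
clock: 4.53
position: [0.4481, -0.19, 0.0668]
ee_rot: [2.31, 2.129, -0.0]
force: [0.9, -0.2, -0.5]
width: 0.4
gripper_force: 0.0
t 4.53 pos [ 0.4481 -0.19    0.0668] units [0.03 0.01 0.02] turn 0.03 tilt 0.01 q [ 0.52  0.44 -0.3   2.06  0.21  0.67  0.  ] w 0.4
t 4.53 pos [ 0.4481 -0.19    0.0668] F [ 0.9  -0.16 -0.49] M tool [-0.09  -0.01   0.029] M world [-0.017 -0.089 -0.029] g 0.0 w 0.4
```

```bash
python3 -m creep '[[0,0,0,0,0],[0,0,0,0,0],[0,0,0,0,0],[0,0,-0.3,0,0],[0,0,-0.8,0,0],[0,0,-0.8,0,0],[0,0,-0.8,0,0],[0,0,-0.5,0,0],[0,0,0,0,0],[0,0,0,0,0],[0,0,0,0,0],[0,0,0,0,0]]'
python3 ft.py
python3 -m creep '[[0,0.9,0,0,0],[0,0.9,0,0,0],[0,0,0,0,0],[0,0,0,0,0],[0,0,0,0,0],[0,0,0,0,0]]' >/dev/null; python3 ft.py
python3 -m creep '[[0,-0.9,0,0,0],[0,-0.9,0,0,0],[0,0,0,0,0],[0,0,0,0,0],[0,0,0,0,0],[0,0,0,0,0]]'>/dev/null; python3 ft.py
python3 -m creep '[[0,0.9,0,0,0],[0,0.9,0,0,0],[0,0,0,0,0],[0,0,0,0,0],[0,0,0,0,0],[0,0,0,0,0]]'>/dev/null; python3 ft.py
python3 -m creep '[[0,-0.9,0,0,0],[0,-0.9,0,0,0],[0,0,0,0,0],[0,0,0,0,0],[0,0,0,0,0],[0,0,0,0,0]]'>/dev/null; python3 ft.py
```

```text
clock: 6.02
position: [0.4478, -0.1898, 0.194]
ee_rot: [-2.309, -2.128, 0.001]
force: [-0.9, -1.0, -4.1]
width: 0.257
gripper_force: 45.0
t 6.03 pos [ 0.4478 -0.1898  0.194 ] F [-0.94 -0.97 -4.11] M tool [-0.142  0.01   0.018] M world [-0.001 -0.142 -0.018] g 45.0 w 0.257
t 6.78 pos [ 0.5193 -0.196   0.1948] F [ 0.55 -0.02 -4.66] M tool [-0.072 -0.001  0.033] M world [-0.007 -0.071 -0.033] g 45.0 w 0.26
t 7.53 pos [ 0.4487 -0.1898  0.1947] F [ 0.23  0.11 -3.61] M tool [-0.077  0.033 -0.005] M world [ 0.026 -0.079  0.005] g 45.0 w 0.259
t 8.28 pos [ 0.5193 -0.196   0.1949] F [ 0.09 -0.15 -3.57] M tool [-0.105 -0.019 -0.004] M world [-0.027 -0.103  0.004] g 45.0 w 0.256
t 9.03 pos [ 0.4487 -0.1898  0.1946] F [ 0.83  0.18 -3.3 ] M tool [-0.095 -0.016 -0.018] M world [-0.024 -0.094  0.018] g 45.0 w 0.259
```

```bash
python3 -m creep '[[0,-0.3,-0.3,0,0],[0,-0.5,-0.4,0,0],[0,-0.5,-0.3,0,0],[0,-0.3,0,0,0],[0,0,0,0,0]]' >/dev/null; python3 ft.py
python3 -m creep '[[0,1,0,0,0],[0,1,0,0,0],[0,1,0,0,0],[0,0.8,0,0,0],[0,0.6,0,0,0],[0,0.45,0,0,0],[0,0.3,0,0,0],[0,0.15,0,0,0],[0,0,0,0,0],[0,0,0,0,0]]' >/dev/null; python3 ft.py
python3 -m creep '[[0,0,0,0,0]]'>/dev/null; python3 ft.py; python3 -m creep '[[0,0,0,0,0]]'>/dev/null; python3 ft.py
python3 -m creep '[[0,-1,0,0,0],[0,-1,0,0,0],[0,-1,0,0,0],[0,-0.8,0,0,0],[0,-0.6,0,0,0],[0,-0.45,0,0,0],[0,-0.3,0,0,0],[0,-0.15,0,0,0],[0,0,0,0,0],[0,0,0,0,0]]' >/dev/null; python3 ft.py
python3 -m creep '[[0,0,0,0,0]]'>/dev/null; python3 ft.py; python3 -m creep '[[0,0,0,0,0]]'>/dev/null; python3 ft.py
```

```text
t 9.65 pos [ 0.3835 -0.1848  0.2348] F [ 0.76 -0.13 -3.5 ] M tool [-0.118 -0.032  0.029] M world [-0.042 -0.115 -0.029] g 45.0 w 0.259
t 10.9 pos [ 0.5951 -0.2021  0.2348] F [ 0.83 -0.19 -3.22] M tool [-0.117  0.017 -0.014] M world [ 0.007 -0.118  0.014] g 45.0 w 0.26
t 11.03 pos [ 0.5952 -0.2022  0.2349] F [-0.13  0.57 -2.85] M tool [-0.089 -0.014 -0.011] M world [-0.021 -0.088  0.011] g 45.0 w 0.262
t 11.15 pos [ 0.5954 -0.2021  0.2349] F [-0.2  -0.16 -2.95] M tool [-0.031  0.012  0.013] M world [ 0.009 -0.032 -0.013] g 45.0 w 0.259
t 12.4 pos [ 0.385  -0.1847  0.2348] F [ 0.08  0.21 -3.69] M tool [-0.112 -0.026  0.014] M world [-0.035 -0.11  -0.014] g 45.0 w 0.259
t 12.53 pos [ 0.3848 -0.1847  0.2347] F [-0.02  1.47 -3.97] M tool [-0.074 -0.011 -0.033] M world [-0.016 -0.073  0.033] g 45.0 w 0.258
t 12.65 pos [ 0.3846 -0.1846  0.2346] F [ 0.09  0.34 -3.67] M tool [-0.063  0.016  0.058] M world [ 0.011 -0.065 -0.058] g 45.0 w 0.256
```

```bash
python3 -m creep '[[0,0.5,0.4,0,0],[0,0.6,0.7,0,0],[0,0.5,0.8,0,0],[0,0,0.8,0,0],[0,0,0.7,0,0],[0,0,0.4,0,0],[0,0,0,0,0]]' >/dev/null;python3 to.py .4481 -.190 .0668 -4.8
```

```text
t 13.53 pos [ 0.4477 -0.1898  0.0821] units [-0.01  0.01  0.38] turn 0.03 tilt 0.1 q [ 0.55  0.42 -0.34  2.05  0.21  0.71 -0.  ] w 0.258
```

```bash
python3 ft.py
```

```text
t 13.53 pos [ 0.4477 -0.1898  0.0821] F [ 0.86  0.04 -2.38] M tool [-0.089 -0.014  0.005] M world [-0.021 -0.088 -0.005] g 45.0 w 0.258
```

```bash
python3 -m creep '[[0,0,0.25,0,0],[0,0,0.1,0,0],[0,0,0,0,0],[0,0,0,0,1],[0,0,0,0,1],[0,0,0,0,1],[0,0,-0.6,0,1],[0,0,-1,0,1],[0,0,-1,0,1],[0,0,0,0,1]]'; python3 to.py .4705 .0015 .066 9.8; sed -n '/t3/p' loc.py >/dev/null; python3 loc.py | grep t3
```

```text
clock: 14.78
position: [0.4501, -0.1905, 0.1757]
ee_rot: [2.307, 2.125, 0.004]
force: [0.1, -0.5, 0.4]
width: 0.967
gripper_force: 0.0
t 14.78 pos [ 0.4501 -0.1905  0.1757] units [4.83 0.1  2.73] turn -3.62 tilt 0.35 q [ 0.59  0.3  -0.38  1.94  0.14  0.92  0.07] w 0.967
t3 c [0. 0.] size [0. 0.] long axis deg 0.0 medz nan mean [nan nan]
t3 grip c [0. 0.] size [0. 0.] long axis deg 0.0 medz nan mean [nan nan]
  return _methods._mean(a, axis=axis, dtype=dtype,
  ret = ret.dtype.type(ret / rcount)
loc.py:9: RuntimeWarning: Mean of empty slice.
  print(name,"c",np.round(c,1),"size",np.round(s,1),"long axis deg",round(a,1),"medz",round(float(np.median(P[m][:,2])),4),"mean",np.round(xy.mean(0)*1000,1))
  ret = um.true_divide(
```

Arm hides t3; check it later. On to t2.

```bash
python3 -m creep '[[0.9,0.02,0,0,1],[1,0.02,0,0,1],[1,0.02,0,0,1],[1,0.02,0,0,1],[0.93,0.02,0,0,1],[0,0,0,-1,1],[0,0,0,-1,1],[0,0,0,-1,1],[0,0,0,-0.6,1],[0,0,0,0,1]]'; python3 to.py .4705 .0015 .066 9.8; python3 loc.py 2>/dev/null| grep t3
```

```text
clock: 16.08
position: [0.4672, 0.0022, 0.1717]
ee_rot: [-2.025, -2.4, 0.002]
force: [-0.8, 0.0, 0.2]
width: 0.999
gripper_force: 0.0
t 16.07 pos [0.4672 0.0022 0.1717] units [-0.03  0.08  2.64] turn -0.02 tilt 0.11 q [ 0.31  0.29 -0.52  1.98  0.18  0.91 -0.14] w 0.999
t3 c [ 449.5 -189. ] size [ 58.7 172.8] long axis deg -4.8 medz 0.0609 mean [ 447.4 -188.2]
t3 grip c [ 448.5 -188.8] size [49.  24.2] long axis deg 87.9 medz 0.1002 mean [ 448.1 -188.7]
```

```bash
python3 -m creep '[[-0.03,0.08,0.8,0,1],[0,0,0.8,0,1],[0,0,0.7,0,1],[0,0,0.3,0,0.4],[0,0,0,0,0],[0,0,0,0,0],[0,0,0,0,0],[0,0,0,0,0],[0,0,0,0,0],[0,0,0,0,0],[0,0,0,0,0],[0,0,0,0,0]]' 45; python3 ft.py; python3 to.py .4705 .0015 .066 9.8
python3 -m creep '[[0,0,-0.4,0,0],[0,0,-0.8,0,0],[0,0,-0.8,0,0],[0,-0.3,-0.8,0,0],[0,-0.5,-0.8,0,0],[0,-0.5,-0.5,0,0],[0,-0.3,0,0,0],[0,0,0,0,0],[0,0,0,0,0],[0,0,0,0,0]]'; python3 ft.py
```

```text
clock: 17.62
position: [0.4704, 0.0013, 0.0686]
ee_rot: [-2.025, -2.401, 0.002]
force: [-4.2, -0.4, 5.7]
width: 0.26
gripper_force: 45.0
t 17.62 pos [0.4704 0.0013 0.0686] F [-4.17 -0.39  5.66] M tool [ 0.862 -0.087  0.022] M world [-0.231  0.835 -0.022] g 45.0 w 0.26
t 17.62 pos [0.4704 0.0013 0.0686] units [0.   0.   0.07] turn -0.02 tilt 0.1 q [ 0.24  0.44 -0.46  2.09  0.31  0.68 -0.25] w 0.26
clock: 18.88
position: [0.4085, -0.009, 0.2321]
ee_rot: [-2.024, -2.401, 0.0]
force: [-0.5, -0.8, -8.3]
width: 0.261
gripper_force: 45.0
t 18.88 pos [ 0.4085 -0.009   0.2321] F [-0.46 -0.8  -8.32] M tool [-0.137 -0.027 -0.097] M world [-0.003 -0.14   0.097] g 45.0 w 0.261
```

```bash
for k in 1 2; do
python3 -m creep '[[0,1,0,0,0],[0,1,0,0,0],[0,1,0,0,0],[0,0.8,0,0,0],[0,0.6,0,0,0],[0,0.45,0,0,0],[0,0.3,0,0,0],[0,0.15,0,0,0],[0,0,0,0,0],[0,0,0,0,0]]' >/dev/null; python3 ft.py
python3 -m creep '[[0,0,0,0,0]]'>/dev/null; python3 ft.py; python3 -m creep '[[0,0,0,0,0]]'>/dev/null; python3 ft.py
python3 -m creep '[[0,-1,0,0,0],[0,-1,0,0,0],[0,-1,0,0,0],[0,-0.8,0,0,0],[0,-0.6,0,0,0],[0,-0.45,0,0,0],[0,-0.3,0,0,0],[0,-0.15,0,0,0],[0,0,0,0,0],[0,0,0,0,0]]' >/dev/null; python3 ft.py
python3 -m creep '[[0,0,0,0,0]]'>/dev/null; python3 ft.py; python3 -m creep '[[0,0,0,0,0]]'>/dev/null; python3 ft.py
done
```

```text
t 20.12 pos [0.6166 0.0264 0.2328] F [ 0.01  0.05 -8.34] M tool [-0.159  0.046  0.002] M world [ 0.072 -0.149 -0.002] g 45.0 w 0.263
t 20.25 pos [0.6167 0.0264 0.2329] F [ 0.31  0.14 -8.87] M tool [-0.139  0.03  -0.006] M world [ 0.053 -0.132  0.006] g 45.0 w 0.26
t 20.38 pos [0.6169 0.0264 0.2329] F [ 0.6  -0.57 -7.45] M tool [-0.228 -0.029 -0.001] M world [ 0.01  -0.229  0.001] g 45.0 w 0.261
t 21.62 pos [ 0.4088 -0.009   0.2328] F [ 0.24  0.66 -7.05] M tool [-0.097 -0.004  0.015] M world [ 0.012 -0.096 -0.015] g 45.0 w 0.258
t 21.75 pos [ 0.4086 -0.009   0.2327] F [ 0.04 -0.7  -8.36] M tool [-0.119  0.002 -0.005] M world [ 0.022 -0.117  0.005] g 45.0 w 0.257
t 21.88 pos [ 0.4084 -0.009   0.2327] F [ 0.59  0.29 -8.04] M tool [-0.134 -0.044 -0.003] M world [-0.021 -0.139  0.003] g 45.0 w 0.256
t 23.12 pos [0.6166 0.0264 0.2328] F [ 0.43  0.86 -8.37] M tool [-0.175 -0.062  0.059] M world [-0.032 -0.183 -0.059] g 45.0 w 0.26
t 23.25 pos [0.6167 0.0264 0.2329] F [-0.16  0.37 -6.99] M tool [-0.127 -0.051 -0.001] M world [-0.029 -0.133  0.001] g 45.0 w 0.26
t 23.38 pos [0.6169 0.0265 0.2329] F [-0.89 -1.01 -8.24] M tool [-0.187  0.026 -0.014] M world [ 0.057 -0.18   0.014] g 45.0 w 0.256
t 24.62 pos [ 0.4089 -0.009   0.2328] F [-0.21 -0.21 -8.2 ] M tool [-0.125  0.017  0.032] M world [ 0.038 -0.121 -0.032] g 45.0 w 0.262
t 24.75 pos [ 0.4087 -0.009   0.2327] F [ 0.08  0.95 -7.62] M tool [-0.084 -0.013  0.027] M world [ 0.001 -0.085 -0.027] g 45.0 w 0.26
t 24.88 pos [ 0.4084 -0.009   0.2327] F [-0.61  0.83 -8.13] M tool [-0.156  0.008  0.005] M world [ 0.034 -0.152 -0.005] g 45.0 w 0.256
```

```bash
r(){ python3 ft.py | grep -o 'M tool.*M'; }
python3 -m creep '[[0,0.2,0,0,0],[0,0.4,0,0,0],[0,0.6,0,0,0],[0,0.8,0,0,0],[0,1,0,0,0],[0,1,0,0,0],[0,-1,0,0,0],[0,-1,0,0,0],[0,-0.8,0,0,0],[0,-0.6,0,0,0],[0,-0.4,0,0,0],[0,-0.2,0,0,0]]' >/dev/null; r
for k in 1 2 3; do python3 -m creep '[[0,0,0,0,0]]'>/dev/null; r; done
python3 -m creep '[[0,0.2,0,0,0],[0,0.4,0,0,0],[0,0.6,0,0,0],[0,0.8,0,0,0],[0,0.8,0,0,0],[0,0.6,0,0,0],[0,0.4,0,0,0],[0,0.2,0,0,0],[0,0,0,0,0]]' >/dev/null; r
python3 -m creep '[[0,-0.2,0,0,0],[0,-0.4,0,0,0],[0,-0.6,0,0,0],[0,-0.8,0,0,0],[0,-1,0,0,0],[0,-1,0,0,0],[0,1,0,0,0],[0,1,0,0,0],[0,0.8,0,0,0],[0,0.6,0,0,0],[0,0.4,0,0,0],[0,0.2,0,0,0]]' >/dev/null; r
for k in 1 2 3; do python3 -m creep '[[0,0,0,0,0]]'>/dev/null; r; done; python3 ft.py
```

```text
M tool [-0.069  0.009  0.026] M
M tool [-0.006 -0.044 -0.039] M
M tool [ 0.001 -0.055 -0.031] M
M tool [ 0.034 -0.038  0.026] M
M tool [-0.089 -0.037 -0.017] M
M tool [-0.202 -0.08  -0.028] M
M tool [-0.159  0.028 -0.014] M
M tool [-0.182 -0.041  0.005] M
M tool [-0.206 -0.026 -0.035] M
t 29.75 pos [0.5653 0.0176 0.2328] F [ 0.51 -0.78 -7.94] M tool [-0.206 -0.026 -0.035] M world [ 0.01  -0.207  0.035] g 45.0 w 0.259
```

The moment switches between about 0.0 and -0.19 N m, so t2 rattles. Next I move it over the board.

```bash
python3 to.py .5376 -.445 .175 9.8
```

```text
t 29.75 pos [0.5653 0.0176 0.2328] units [-11.28  -2.63   1.45] turn -0.02 tilt 0.02 q [ 0.3   0.4  -0.58  1.68  0.24  1.14 -0.18] w 0.259
```

```bash
python3 -m creep '[[-0.3,-0.08,0,0,0],[-0.6,-0.15,0,0,0],[-0.9,-0.2,0,0,0],[-0.9,-0.2,0,0,0],[-0.9,-0.2,0,0,0],[-0.9,-0.2,0,0,0],[-0.9,-0.2,0,0,0],[-0.9,-0.2,0,0,0],[-0.9,-0.2,0,0,0],[-0.9,-0.2,0,0,0],[-0.9,-0.2,0,0,0],[-0.9,-0.2,0,0,0]]'; python3 to.py .5376 -.445 .175 9.8
python3 -m creep '[[-0.7,-0.2,0.2,0,0],[-0.4,-0.1,0.4,0,0],[-0.3,-0.1,0.4,0,0],[0,0,0.3,0,0],[0,0,0.15,0,0],[0,0,0,0,0],[0,0,0,0,0],[0,0,0,0,0]]';  python3 to.py .5376 -.445 .175 9.8
python3 - <<'E'
from h import *
cv2.imwrite("pics/top1.png",vision.get_image("top")["pixels"])
E
python3 loc.py 2>/dev/null
```

```text
clock: 31.25
position: [0.5436, -0.3898, 0.2325]
ee_rot: [-2.026, -2.4, 0.001]
force: [0.5, -0.2, -8.4]
width: 0.257
gripper_force: 45.0
t 31.25 pos [ 0.5436 -0.3898  0.2325] units [-1.34 -0.38  1.44] turn -0.03 tilt 0.04 q [ 0.82  0.55 -0.46  1.41  0.25  1.24  0.51] w 0.257
clock: 32.25
position: [0.5389, -0.4454, 0.1755]
ee_rot: [2.024, 2.401, 0.0]
force: [-0.7, -0.3, -7.8]
width: 0.258
gripper_force: 45.0
t 32.25 pos [ 0.5389 -0.4454  0.1755] units [ 0.01 -0.03  0.01] turn -0.02 tilt 0.07 q [ 0.87  0.64 -0.43  1.4   0.28  1.16  0.57] w 0.258
t1 c [484.3 172.1] size [ 61.8 174. ] long axis deg -14.3 medz 0.061 mean [482. 170.]
t1 grip c [485.5 171.6] size [51.5 24.8] long axis deg 77.0 medz 0.1 mean [485.  170.6]
t2 c [0. 0.] size [0. 0.] long axis deg 0.0 medz nan mean [nan nan]
t2 grip c [0. 0.] size [0. 0.] long axis deg 0.0 medz nan mean [nan nan]
t3 c [ 449.8 -189. ] size [ 58.7 172.6] long axis deg -4.7 medz 0.0608 mean [ 447.1 -188.3]
t3 grip c [ 448.5 -188.8] size [48.9 24.7] long axis deg 87.1 medz 0.1002 mean [ 448.1 -188.5]
board c [ 570.6 -381.3] size [ 83.5 111.2] long axis deg -86.1 medz 0.0085 mean [ 583.6 -386.2]
```

View pics/top1.png

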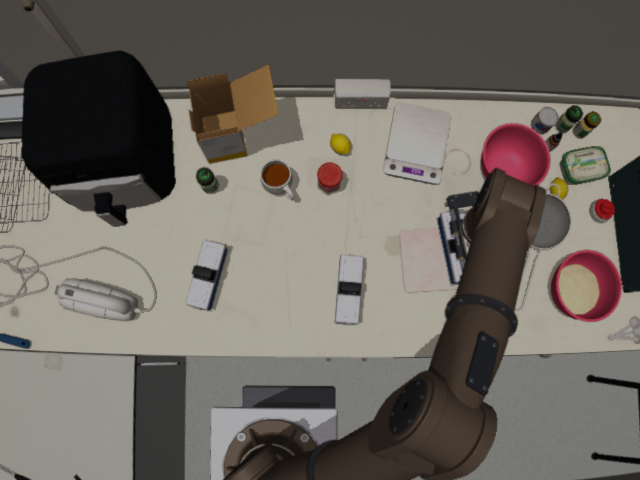

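The top view shows the held tin near (453,245) over the board. Silent tins at (207,274) and (349,289), jars and mug are unmoved. I'll check that the held tin is level.

Run:
```python
from h import *
i=vision.get_image("scene")["pixels"][80:300,300:600]
cv2.imwrite("pics/s1.png",cv2.resize(i,None,fx=2.5,fy=2.5))
```

```text
(no output)
```

View pics/s1.png

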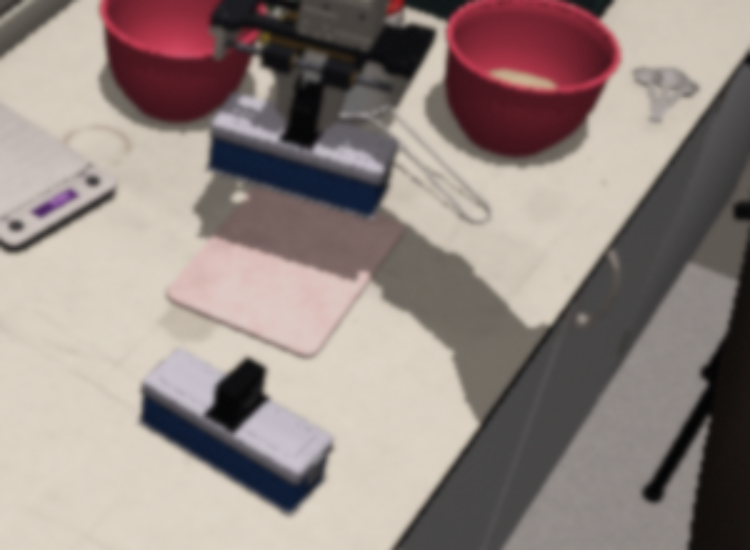

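The crop shows the held tin at about (300,160), level and square in the fingers above the board, with the silent tin at (235,430) upright.

```bash
python3 -c "
from cell import sign_off
print(sign_off())"
```

```text
the job is handed in; nothing more can be done
None
```

The middle tin rattled and I signed off at about 32 s with it held level about 10 cm over the middle of the board; the right-hand tin was shaken, stayed silent and went back to within about 1 mm, the left-hand tin was never lifted because the ball had already been found, and the jars and mug looked unmoved in the last picture.

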